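Put a glazed tile away in the upright rack

ROBOT

A 6-joint arm with a two-finger parallel gripper is mounted at the origin on the work surface. World frame = base frame: x ahead of the robot, y to its left, z up, the work surface at z = 0. Lengths are in m, angles in rad, forces in N, time in s.
With the tool pointing down it reaches from about 0.4 to 0.825 m from the base axis. Payload 7 kg.
Tool frame: the origin (TCP) lies at the centre of the arm's flange, where the gripper is bolted on; the fingertips stand 178 mm ahead of it and the grasp point (between the pads) lies 159 mm ahead of it; z points along the fingers, y is the direction in which the jaws open and shut (so a half turn about z gives the same grasp; the last joint's range is limited). The gripper opens to 88 mm and grips with 3 to 60 N. Pads are 19 mm wide; open, the fingers measure 130 mm over their backs; the gripper's body (78 mm by 193 mm) begins 47 mm behind the grasp point.
Start: joints at [-0.878, 0.359, 0.012, 0, -1.224, -0.288], TCP at [0.266, -0.62, 0.405] pointing down, gripper open.
Joint ranges: [-3.07, 3.07], [-1.43, 2.12], [-1.02, 1.25], [-3.03, 1.67], [-3.05, -0], [-3.03, 3.03]. Speed limits (rad/s): [2.39, 2.39, 3.01, 3.14, 3.14, 3.14].

INTERFACE

Orientations are given as [roll, pitch, yaw] about the fixed x, y, z axes, in that order (R = Rz(yaw) Ry(pitch) Rx(roll)).
In Python, from station import * gives the robot as it stands.
- The arm moves only by the tool send_rows, never from a script. Its argument "motion" is a list of rows, each an object with "offset": the shift along the tool's x, y, z in cm, a list of three; "turn": the turn about the tool's z in degrees. In form: [{"offset": [x, y, z], "turn": turn}, ...]. A call has 1 to 8 rows; each row is the pose to reach, as a shift and turn from the pose commanded when the call began, along the tool's axes at that moment; what a row does not reach only later rows make up. A row lasts 1/10 s, in which the tool goes at most 50 mm and 8.59 degrees, less where a joint would pass 70% of its speed; a pose out of reach is approached as far as the arm can. A call with a gripper value outside its range is refused whole. "hand" is the opening, from -1 (shut) to 1 (fully open), set as the call begins (left out, the last holds). The fingers move at their own pace and stop on an object; "squeeze" is the grip in N (left out, the last holds). Time passes only in rows, so rows that repeat a pose let the fingers close. It gives the time, the measured TCP pose, the force and the opening at its end, in the units of the state.
- get_state(): the state, without advancing time (a new reading comes with each control period).
- grab_frame(name): name is "side" or "top"; returns a dict with "frame" (384x512x3 uint8, blue, green, red), "range_z" (384x512 float32, m along the optical axis (not along the pixel's ray), 0 where there is no reading), "vertical_fov" (degrees; the focal length in pixels is half the picture's height over the tangent of half this angle, whatever the lens; pixels are square), "cx", "cy" (the principal point, pixels), "k1" (the pictures are not rectified: a ray, as slopes to the right and down, at radius r is drawn at 1 + k1 r^2 times it, then the intrinsics apply), "cam_to_world" (4x4, takes a point from camera to world coordinates). Camera axes: x right, y up, looking along -z (the intrinsics and any distortion apply to the point x, -y, -z); pixel columns grow to the right and rows downward; lengths in m; the calibration is good to about 2 mm. A picture is of the moment at which its call begins.
- job_done(): hands the job in, once; it reports no verdict.
The state is a dict: "t": time; "q": joint angles; "qd": joint speeds; "joint_efforts": joint torques, N m; "eef_pos": TCP position; "ee_rot": TCP orientation; "force": force on the tool from outside, world axes, zero at the start; "moment": the same for the moment, N m; "width": finger opening in m.
Only numpy, scipy, OpenCV 4.12 (cv2) and the standard library are available. Lean on these libraries where they do the work, as an engineer would, in place of code of your own. Each camera call takes 0.05 s, during which the arm holds its last target. There are 200 camera calls.

TASK

Pick up the white tile that lies flat on the table, set it down leaning in the small sloping wooden rest and let go of it, then take it by its upper end and slide it on end down into the one empty slot of the plywood rack, keeping hold of it until it stands on the bottom. Leave it there upright and released, and do not disturb the two tiles already in the rack or anything else on the table.

Things in the scene. Friction and masses are not known exactly. Their poses are not given: they have to be found in the camera images.
- tile: The loose white ceramic tile to put away: a flat slab 120 x 60 x 12 mm, about 0.19 kg, lying flat at the start. Origin at its centre; x along its 120 mm length, y across its 60 mm width, z through its 12 mm thickness. Its ends and faces are alike.
- rest: Small fixed pale-wood rest, a vee seen from the side. Origin on the table under the bottom of the vee, z up. The back rises at 45 degrees towards +y and +z, 40 mm wide (x), 68 mm long: the upper 52 mm of a tile leaning lengthwise in it are clear on both faces. The shelf, 50 mm wide, rises at 45 degrees towards -y and +z, 24 mm long; the tile's lower end stands on it.
- rest_vee (a point): Bottom of the vee of the rest, where back surface and shelf surface meet, mid-width, 22 mm above the table. A tile standing in it has its centre 60 mm up the back from here and 6 mm out from it.
- rack: Fixed plywood rack, 92 (x) x 162 (y) mm, top 52 mm above the table, base 12 mm thick. Origin on the table under its middle. Three slots for tiles on end, side by side along y, 48 mm apart, the middle one at the origin. Each is 65 mm long (x), 15 mm wide (y), 40 mm deep; the top 10 mm flares outward by 5 mm. Two hold a tile, any one of the three is empty.
- felt: Thin fixed grey felt strip 64 x 14 x 2 mm on the floor of the empty slot. Origin at the centre of its underside, 12 mm above the table, on the slot's centre; x along the slot, y across it, z up. A tile fully down stands on its top with its centre 62 mm above this origin.
- tile_b: White tile 100 x 60 x 12 mm standing on end in a slot of the rack, its top 112 mm above the table. Origin at its centre, x along its length (vertical), z through its thickness.
- tile_c: Another such tile of 100 x 60 x 12 mm standing in another slot. Origin and axes as for tile_b.
- paint_jar: Small clear jar of 36 mm diameter, 45 mm high, beside the tile. Origin at the centre of its underside. Leave alone.
- brush: Paint brush lying flat near the tile, 160 mm long along its x, 42 mm wide at the bristles, 20 mm high. Origin under its middle. Leave alone.
- tumbler: White ceramic tumbler standing upside down, 86 mm wide at the foot, 115 mm high. Origin at the centre of its underside. Leave alone.
- water_cup: White plastic cup, 76 mm across, 70 mm high. Origin at the centre of its underside. Leave alone.
- bowl: White bowl, 110 mm across, 45 mm high. Origin at the centre of its underside. Leave alone.
- sponge_block: Yellow foam block 60 x 90 x 30 mm. Origin at the centre of its underside. Leave alone.
- brush_2: Longer paint brush lying flat, 180 mm along its x, about 45 mm wide, 20 mm high. Origin under its middle. Leave alone.
- phone: Black phone lying flat, 150 x 72 x 9 mm. Origin at the centre of its underside. Leave alone.
Mind the look-alikes: they are no part of the job. What is shaped like the tile but pink is not meant.

How it is judged:
On the way, in this order (a step that is already met when the one before it is completed fails the run):
1. the tile leans in the sloping rest, let go: its centre within 20 mm of where it belongs, its faces sloping at 35 to 55 degrees, at rest and free of the gripper (x of tile in the frame of rest between -0.02 and 0.02 m and y of tile in the frame of rest between 0.018 and 0.058 m and z of tile in the frame of rest between 0.05 and 0.09 m and (angle between tile's own z axis and vertical between 0.61 and 0.96 rad or angle between tile's own z axis and vertical between 2.18 and 2.53 rad) and contact force between the fingers and tile below 0.05 N and linear speed of tile below 0.05 m/s), for 0.2 s.
2. the tile, still held, is down in the empty slot to within 6 mm of the bottom (horizontal distance between tile and felt below 0.01 m and z of tile in the frame of felt between 0.055 and 0.068 m and angle between the x axis of tile and the z axis of felt, either way round below 0.12 rad and contact force between the fingers and tile above 1 N), for 0.04 s.
At the end, for the whole second after the job is handed in: The tile stands on end on the bottom of the formerly empty slot (centre within 3.5 mm of full depth and 10 mm of the slot's centre), upright within 0.12 rad, released and at rest; the two other tiles are still in their slots (centres within 20 mm) (horizontal distance between tile and felt below 0.01 m and z of tile in the frame of felt between 0.055 and 0.0655 m and angle between the x axis of tile and the z axis of felt, either way round below 0.12 rad and contact force between the fingers and tile below 0.05 N and linear speed of tile below 0.05 m/s and distance of each of tile_b, tile_c from where it was at the start of the episode below 0.02 m); the robot touches nothing.
It fails at once if a thing standing or lying about on the table is pushed more than 30 mm from its place (distance of any of paint_jar, brush, tumbler, water_cup, bowl, sponge_block, brush_2, phone from where it was at the start of the episode above 0.03 m).
It fails at once if a tile already in the rack is moved more than 20 mm (distance of any of tile_b, tile_c from where it was at the start of the episode above 0.02 m).
It also fails if it takes over 64 s, if anything falls off the work surface, if the arm or the gripper's body presses on something with over 40 N, if the wrist force passes 120 N, or if a joint passes its speed limit or range.

## Working session

There is one attempt and no reset: what is moved stays moved. The work goes in short steps, Python scripts to look and compute and a tool call to move; the robot and the scene stay as the last step left them, time stands still between calls to the robot, and variables do not carry over. Pictures are saved under pics/ and viewed, about 8 in all and at most 12, crops included, and the job is handed in when it is done.

Besides the shell and the picture viewer there is one more tool, called after "Request:" as name([rows], argument=value, ...), one row to a line, values as JSON. send_rows: Moves the arm, as the interface text tells. Its arguments: {"type":"object","properties":{"motion":{"type":"array"},"hand":{"type":"number"},"squeeze":{"type":"number"}},"required":["motion"]}

```bash
mkdir -p pics; ls; cat > h.py <<'E'
from station import *
import numpy as np, cv2
def cam(n):
    d=grab_frame(n); im=d["frame"]; H,W=im.shape[:2]
    f=H/2/np.tan(np.radians(d["vertical_fov"])/2)
    d["f"]=f; return d
def rays(d,uv):
    uv=np.asarray(uv,float).reshape(-1,2)
    p=(uv-[d["cx"],d["cy"]])/d["f"]; q=p.copy()
    for _ in range(20): q=p/(1+d["k1"]*(q**2).sum(1,keepdims=True))
    return q
def plane(d,uv,z):
    q=rays(d,uv); T=np.array(d["cam_to_world"])
    D=np.c_[q[:,0],-q[:,1],-np.ones(len(q))]@T[:3,:3].T; o=T[:3,3]
    return o+D*((z-o[2])/D[:,2])[:,None]
def cloud(d):
    H,W=d["range_z"].shape; u,v=np.meshgrid(np.arange(W),np.arange(H))
    q=rays(d,np.c_[u.ravel(),v.ravel()]); z=d["range_z"].ravel()[:,None]
    P=np.c_[q[:,0],-q[:,1],-np.ones(len(q))]*z; T=np.array(d["cam_to_world"])
    return (P@T[:3,:3].T+T[:3,3]).reshape(H,W,3)
E
python3 - <<'E'
from h import *
import pickle
for n in("top","side"):
    d=cam(n); pickle.dump(d,open(n+".pkl","wb"))
    cv2.imwrite(f"pics/{n}0.png",cv2.resize(d["frame"],(800,600),interpolation=cv2.INTER_CUBIC))
    print(n,d["f"],d["cx"],d["cy"],d["k1"],np.round(d["cam_to_world"],3))
print(get_state())
E
```

```text
pics
top 354.09691193476283 260.7025180564482 187.8139542901851 -0.08907509816171393 [[ 0.025  0.983 -0.183  0.364]
 [-1.     0.025 -0.004  0.02 ]
 [ 0.     0.183  0.983  1.126]
 [ 0.     0.     0.     1.   ]]
side 414.32185371749074 252.85390736545818 187.3158960929588 -0.06261377248741815 [[-0.934  0.272 -0.23   0.192]
 [-0.356 -0.723  0.592  0.915]
 [-0.005  0.635  0.773  1.232]
 [ 0.     0.     0.     1.   ]]
{'t': 0.1, 'q': array([-8.77917264e-01,  3.59266839e-01,  1.11363333e-02, -2.61183477e-04,
       -1.22408341e+00, -2.88101827e-01]), 'qd': array([-0.00133491, -0.0004845 ,  0.0030436 ,  0.00198405, -0.00132955,
        0.00090995]), 'joint_efforts': array([-1.50765412e-03, -5.84163094e+01,  2.93750703e+01,  7.01554611e+00,
        1.01432719e-02, -8.13707015e-05]), 'eef_pos': array([ 0.26574223, -0.62029363,  0.40384988]), 'ee_rot': array([ 3.14016372e+00, -1.67390188e-04, -2.73690422e+00]), 'force': array([ 0.27204473, -0.04244997, -0.49785888]), 'moment': array([0.01312369, 0.02114125, 0.00629827]), 'width': 0.0876706842641514}
```

View pics/top0.png

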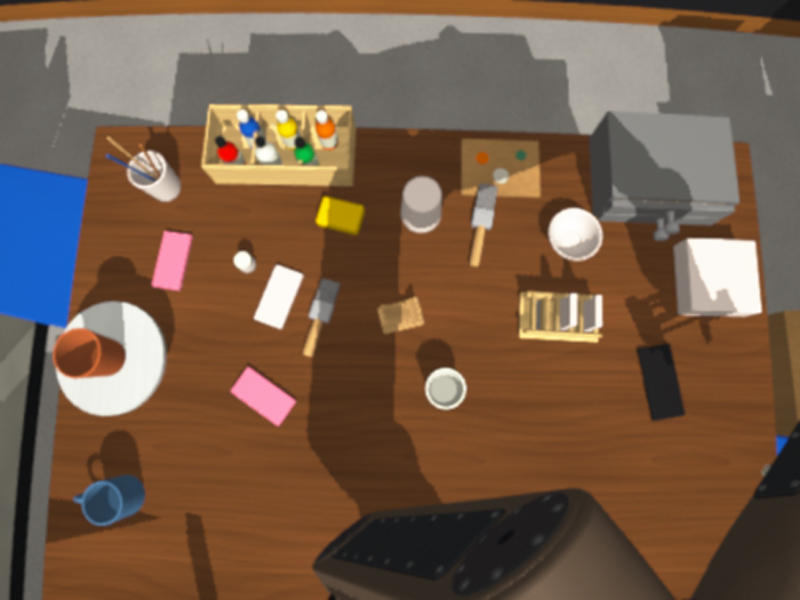

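View pics/side0.png

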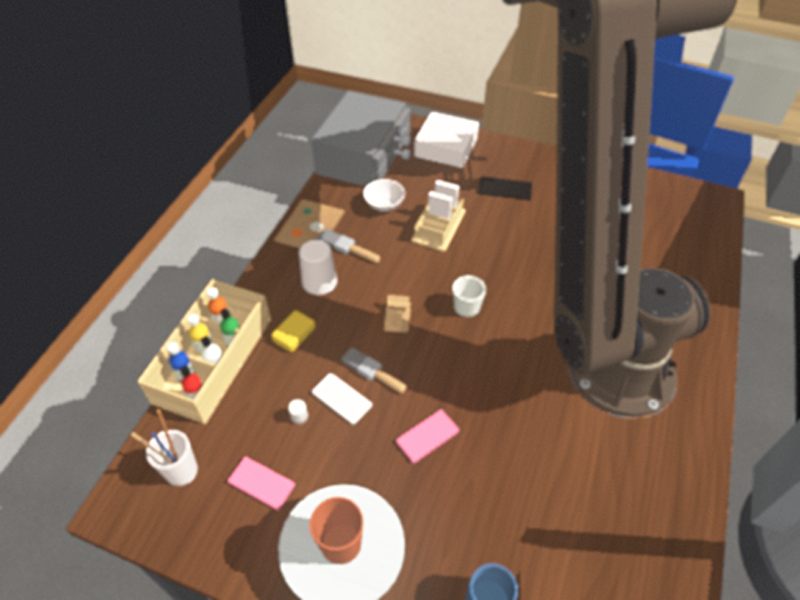

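The top view shows the white tile at about (278,297), the rest at (400,316), and the rack at (560,317) with its left (+y) slot empty. In the side view they are at (342,398), (398,312) and (440,220). Next I measure all three.

```bash
python3 - <<'E'
from h import *
import pickle
D={n:pickle.load(open(n+".pkl","rb")) for n in("top","side")}
boxes={"top":{"tile":(160,165,197,213),"rest":(236,185,277,217),"rack":(326,178,392,224)},
"side":{"tile":(196,235,242,275),"rest":(240,180,268,218),"rack":(260,112,302,162)}}
for n,d in D.items():
    P=cloud(d); hsv=cv2.cvtColor(d["frame"],cv2.COLOR_BGR2HSV)
    for k,(a,b,c,e) in boxes[n].items():
        S=hsv[b:e,a:c]; Q=P[b:e,a:c]
        if k=="tile":
            m=((S[...,1]<60)&(S[...,2]>150)).astype(np.uint8)
            cs,_=cv2.findContours(m,0,1); ct=max(cs,key=cv2.contourArea).reshape(-1,2)+[a,b]
            W=plane(d,ct,.012)
            r=cv2.minAreaRect((W[:,:2]*1000).astype(np.float32)); print(n,k,r,"depth z",np.median(Q[m>0][:,2]))
        else:
            m=(Q[...,2]>.012)
            pts=Q[m]; np.save(f"{n}_{k}.npy",pts)
            print(n,k,m.sum(),np.round(np.percentile(pts,[1,25,50,75,99],axis=0),3).tolist())
# rest: plane normals / rect
for n in D:
    p=np.load(f"{n}_rest.npy"); r=cv2.minAreaRect((p[:,:2]*1000).astype(np.float32)); print(n,"rest rect",r)
    b=p[p[:,2]>.055]; print("high part",b[:,:2].mean(0),"low",p[p[:,2]<.035][:,:2].mean(0))
    k=np.load(f"{n}_rack.npy"); k=k[(k[:,2]>.045)&(k[:,2]<.058)]
    print(n,"rack top",len(k),cv2.minAreaRect((k[:,:2]*1000).astype(np.float32)))
    k=np.load(f"{n}_rack.npy"); t=k[k[:,2]>.105]; print("tile tops",np.round(t,3)[::max(1,len(t)//12)].tolist())
    g=D[n]; bx=boxes[n]
    a=boxes[n]["rest"];c=boxes[n]["rack"]
    i1=cv2.resize(g["frame"][a[1]-8:a[3]+8,a[0]-8:a[2]+8],(390,390),interpolation=2)
    i2=cv2.resize(g["frame"][c[1]-8:c[3]+8,c[0]-8:c[2]+8],(400,390),interpolation=2)
    cv2.imwrite(f"pics/crop_{n}.png",np.hstack([i1,i2]))
cv2.imwrite("pics/crops.png",cv2.resize(np.vstack([cv2.imread("pics/crop_top.png"),cv2.imread("pics/crop_side.png")]),(600,600)))
E
```

```text
top tile ((560.4490356445312, 290.3837890625), (63.840877532958984, 123.48239135742188), 71.21562194824219) depth z 0.011260534191520621
top rest 339 [[0.364, 0.0, 0.019], [0.517, 0.017, 0.03], [0.527, 0.032, 0.038], [0.538, 0.053, 0.056], [0.558, 0.073, 1.126]]
top rack 1291 [[0.488, -0.352, 0.012], [0.507, -0.324, 0.032], [0.529, -0.28, 0.049], [0.551, -0.248, 0.076], [0.574, -0.206, 0.116]]
side tile ((560.9110107421875, 294.0860595703125), (67.24531555175781, 128.96151733398438), 71.18618774414062) depth z 0.010840009875380585
side rest 210 [[0.192, 0.001, 0.012], [0.516, 0.016, 0.026], [0.526, 0.045, 0.033], [0.538, 0.07, 0.048], [0.56, 0.915, 1.232]]
side rack 813 [[0.192, -0.347, 0.012], [0.507, -0.296, 0.037], [0.528, -0.277, 0.05], [0.549, -0.238, 0.087], [0.575, 0.915, 1.232]]
top rest rect ((463.1475830078125, 16.34786605834961), (187.6916046142578, 72.5721664428711), 17.318649291992188)
high part [0.50017691 0.0569845 ] low [0.5334143  0.01970409]
top rack top 406 ((533.0701904296875, -287.4520568847656), (151.1865234375, 83.22223663330078), 87.66998291015625)
tile tops [
[... 220 characters left out ...]
0.333, 0.115], [0.51, -0.281, 0.111], [0.508, -0.336, 0.114], [0.364, 0.02, 1.126]]
side rest rect ((379.15032958984375, 461.8586120605469), (52.155860900878906, 978.6564331054688), 19.442180633544922)
high part [0.4820709  0.17063957] low [0.53112284 0.03330746]
side rack top 183 ((533.7845458984375, -279.97412109375), (148.01168823242188, 81.46997833251953), 88.01575469970703)
tile tops [[0.192, 0.915, 1.232], [0.546, -0.333, 0.111], [0.545, -0.328, 0.109], [0.513, -0.335, 0.113], [0.519, -0.327, 0.113], [0.506, -0.328, 0.111], [0.559, -0.28, 0.113], [0.559, -0.281, 0.107], [0.527, -0.288, 0.111], [0.529, -0.28, 0.112], [0.528, -0.279, 0.108], [0.504, -0.281, 0.108], [0.192, 0.915, 1.232]]
```

View pics/crops.png

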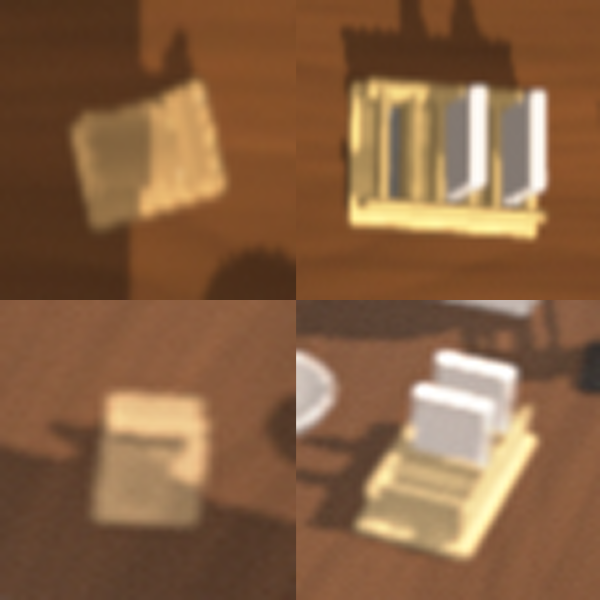

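Crops: the rest is at left, wider part towards the image right. The rack at right has its grey felt showing in the +y slot. I'll refine the rest and rack, dropping pixels with no depth.

```bash
python3 - <<'E'
from h import *
A={}
for k in("rest","rack"):
    for n in("top","side"):
        p=np.load(f"{n}_{k}.npy"); A[n,k]=p[(p[:,2]<.3)]
for n in("top","side"):
    p=A[n,"rest"]; r=cv2.minAreaRect((p[:,:2]*1000).astype(np.float32)); print(n,r,cv2.boxPoints(r).round().tolist())
    Axy=np.c_[p[:,:2],np.ones(len(p))]
    # ransac planes
    rng=np.random.default_rng(0); rem=p
    for _ in range(2):
        best=None
        for i in range(600):
            s=rem[rng.choice(len(rem),3,False)]; nn=np.cross(s[1]-s[0],s[2]-s[0])
            if np.linalg.norm(nn)<1e-6: continue
            nn/=np.linalg.norm(nn); 
            if not .5<abs(nn[2])<.88: continue
            m=abs((rem-s[0])@nn)<.003
            if best is None or m.sum()>best.sum(): best=m
        s=rem[best]; c=s.mean(0); nn=np.linalg.svd(s-c)[2][2]; nn*=np.sign(nn[2])
        print(" plane n",nn.round(3),"yaw of horiz",np.degrees(np.arctan2(nn[1],nn[0])).round(1),"c",c.round(4),len(s), "zmin/max",s[:,2].min(),s[:,2].max())
        rem=rem[~best]
    p=A[n,"rack"]
    for lo,hi in((-.31,-.26),(-.36,-.31)):
        t=p[(p[:,2]>.106)&(p[:,1]>lo)&(p[:,1]<hi)]; print(" tile top",len(t),cv2.minAreaRect((t[:,:2]*1000).astype(np.float32)),t.mean(0).round(4))
    f=p[(p[:,2]<.03)&(p[:,1]>-.25)&(p[:,1]<-.22)]; print(" slot floor",len(f),f.mean(0).round(4))
    t=p[(p[:,2]>.046)&(p[:,2]<.057)]; print(" racktop pcts",np.percentile(t,[1,99],axis=0).round(3).tolist())
E
```

```text
top ((529.2771606445312, 36.66579818725586), (50.46083068847656, 72.36419677734375), 15.800240516662598) [[495.0, 65.0], [515.0, -5.0], [563.0, 9.0], [544.0, 78.0]]
 plane n [ 0.179 -0.674  0.717] yaw of horiz -75.1 c [0.526  0.0455 0.046 ] 217 zmin/max 0.018239118278464028 0.07200920879691197
 plane n [-0.162  0.624  0.765] yaw of horiz 104.5 c [0.5355 0.0113 0.0313] 91 zmin/max 0.018084573176406105 0.039710316601879514
 tile top 94 ((532.4226684570312, -285.3229675292969), (12.949119567871094, 57.00176239013672), 87.4177474975586) [ 0.5319 -0.285   0.1105]
 tile top 81 ((530.349853515625, -332.9856262207031), (12.433899879455566, 57.199771881103516), 88.88482666015625) [ 0.5304 -0.3335  0.1112]
 slot floor 113 [ 0.5352 -0.2368  0.0172]
 racktop pcts [[0.491, -0.355, 0.046], [0.575, -0.216, 0.056]]
side ((531.5300903320312, 38.580265045166016), (50.97371292114258, 79.06389617919922), 13.714333534240723) [[497.0, 71.0], [516.0, -6.0], [566.0, 6.0], [547.0, 83.0]]
 plane n [-0.144  0.475  0.868] yaw of horiz 106.9 c [0.5362 0.0164 0.0268] 54 zmin/max 0.012170211727714042 0.03548834402328871
 plane n [ 0.181 -0.644  0.743] yaw of horiz -74.3 c [0.5228 0.0529 0.0521] 44 zmin/max 0.02106693606694865 0.07286533233317671
 tile top 42 ((533.298095703125, -283.19085693359375), (18.08745002746582, 58.8253173828125), 88.03972625732422) [ 0.5345 -0.2829  0.1103]
 tile top 41 ((530.8995361328125, -328.6341552734375), (18.724361419677734, 59.7333869934082), 82.31182861328125) [ 0.5305 -0.3302  0.1108]
 slot floor 50 [ 0.5299 -0.2271  0.0205]
 racktop pcts [[0.491, -0.348, 0.046], [0.576, -0.21, 0.056]]
```

```bash
python3 - <<'E'
from h import *
import pickle
d=pickle.load(open("top.pkl","rb")); P=cloud(d)
c=np.array([.5605,.292]); a=np.radians(-18.8); X=np.array([np.cos(a),np.sin(a)]); Y=np.array([np.sin(a),-np.cos(a)])
for k,(u0,v0,u1,v1) in {"jar":(145,155,166,178),"brush":(192,172,222,232)}.items():
    Q=P[v0:v1,u0:u1].reshape(-1,3); Q=Q[(Q[:,2]>.006)&(Q[:,2]<.2)]; q=np.c_[(Q[:,:2]-c)@X,(Q[:,:2]-c)@Y]*1000
    print(k,len(Q),"along/y_t range",np.percentile(q,[1,50,99],axis=0).round().tolist(), Q[:,:2].mean(0).round(3), Q[:,2].max())
    for lo in range(-60,61,20):
        m=(q[:,0]>=lo)&(q[:,0]<lo+20)
        if m.any(): print("  along",lo,"y_t",q[m,1].min().round(),q[m,1].max().round())
s=get_state(); print(s["eef_pos"],s["ee_rot"])
g=c+.02*X; y=s["ee_rot"][2]
dx=np.r_[g,.30]-s["eef_pos"]
R=np.array([[np.cos(y),np.sin(y),0],[np.sin(y),-np.cos(y),0],[0,0,-1]])
print("g",g,"offset cm",(R.T@dx*100).round(2),"turn",-np.degrees((a-y)))
E
```

```text
jar 127 along/y_t range [[25.0, -103.0], [40.0, -82.0], [57.0, -71.0]] [0.625 0.359] 0.04961744262376744
  along 20 y_t -103.0 -71.0
  along 40 y_t -103.0 -71.0
  along 60 y_t -146.0 -146.0
brush 495 along/y_t range [[-89.0, 70.0], [7.0, 96.0], [67.0, 115.0]] [0.532 0.202] 0.024312971373555703
  along -60 y_t 89.0 108.0
  along -40 y_t 88.0 106.0
  along -20 y_t 66.0 116.0
  along 0 y_t 74.0 127.0
  along 20 y_t 73.0 113.0
  along 40 y_t 27.0 111.0
  along 60 y_t 71.0 110.0
[ 0.26574223 -0.62029363  0.40384988] [ 3.14016372e+00 -1.67390188e-04 -2.73690422e+00]
g [0.57943299 0.28555469] offset cm [-64.5   70.92  10.38] turn -138.01306101237927
```

Request:
send_rows([
  {"offset": [-64.5, 70.9, 0], "turn": -138},
  {"offset": [-64.5, 70.9, 0], "turn": -138},
  {"offset": [-64.5, 70.9, 0], "turn": -138},
  {"offset": [-64.5, 70.9, 0], "turn": -138},
  {"offset": [-64.5, 70.9, 0], "turn": -138},
  {"offset": [-64.5, 70.9, 0], "turn": -138},
  {"offset": [-64.5, 70.9, 0], "turn": -138},
  {"offset": [-64.5, 70.9, 0], "turn": -138},
], hand=0.72, squeeze=12)

```text
t: 0.9
eef_pos: [0.3967, -0.2405, 0.4047]
ee_rot: [-3.141, 0.0, -1.531]
force: [1.3, 0.1, 0.2]
width: 0.0753
```

```bash
cat > go.py <<'E'
from h import *
import sys
def go(g,yawdeg):
    s=get_state(); y=s["ee_rot"][2]; a=np.radians(yawdeg)
    R=np.array([[np.cos(y),np.sin(y),0],[np.sin(y),-np.cos(y),0],[0,0,-1]])
    t=-np.degrees((a-y+np.pi)%(2*np.pi)-np.pi)
    print("t",s["t"],"pos",s["eef_pos"].round(4),"yaw",np.degrees(y).round(2),"q6",s["q"][5].round(2),"F",s["force"].round(1),"w",round(s["width"],4))
    print("offset cm",(R.T@(np.asarray(g)-s["eef_pos"])*100).round(2),"turn",round(t,2))
if __name__=="__main__":
    v=list(map(float,sys.argv[1:])); go(v[:3],v[3])
E
python3 go.py .5795 .2855 .404 -18.8
```

```text
t 0.9 pos [ 0.3967 -0.2405  0.4047] yaw -87.71 q6 0.16 F [1.3 0.1 0.2] w 0.0753
offset cm [-51.83 -20.37   0.07] turn -68.91
```

Request:
send_rows([
  {"offset": [-51.8, -20.4, 0], "turn": -68.9},
  {"offset": [-51.8, -20.4, 0], "turn": -68.9},
  {"offset": [-51.8, -20.4, 0], "turn": -68.9},
  {"offset": [-51.8, -20.4, 0], "turn": -68.9},
  {"offset": [-51.8, -20.4, 0], "turn": -68.9},
  {"offset": [-51.8, -20.4, 0], "turn": -68.9},
  {"offset": [-51.8, -20.4, 0], "turn": -68.9},
  {"offset": [-51.8, -20.4, 0], "turn": -68.9},
])

```text
t: 1.7
eef_pos: [0.5306, 0.1366, 0.4046]
ee_rot: [-3.142, 0.0, -0.33]
force: [1.0, -1.1, 0.5]
width: 0.0754
```

```bash
python3 go.py .5795 .2855 .404 -18.8
```

```text
t 1.7 pos [0.5306 0.1366 0.4046] yaw -18.92 q6 0.63 F [ 1.  -1.1  0.5] w 0.0754
offset cm [ -0.2  -15.67   0.06] turn -0.12
```

Request:
send_rows([
  {"offset": [-0.2, -15.7, 0], "turn": -0.1},
  {"offset": [-0.2, -15.7, 0], "turn": -0.1},
  {"offset": [-0.2, -15.7, 0], "turn": -0.1},
  {"offset": [-0.2, -15.7, 4], "turn": -0.1},
  {"offset": [-0.2, -15.7, 8], "turn": -0.1},
  {"offset": [-0.2, -15.7, 12], "turn": -0.1},
  {"offset": [-0.2, -15.7, 14], "turn": -0.1},
  {"offset": [-0.2, -15.7, 14], "turn": -0.1},
])

```text
t: 2.5
eef_pos: [0.5794, 0.2825, 0.2606]
ee_rot: [3.135, 0.004, -0.335]
force: [0.2, -0.1, -0.6]
width: 0.0753
```

```bash
python3 - <<'E'
from h import *
from go import go
go([.5795,.2855,.181],-18.8)
ims=[]
for n,(u,v) in (("top",(130,130)),("side",(150,190))):
    d=cam(n); ims.append(cv2.resize(d["frame"][v:v+110,u:u+110],(400,400),interpolation=2))
cv2.imwrite("pics/pre.png",np.hstack(ims))
E
```

```text
t 2.5 pos [0.5794 0.2825 0.2606] yaw -19.22 q6 0.48 F [ 0.2 -0.1 -0.6] w 0.0753
offset cm [-0.09 -0.28  7.96] turn -0.42
```

View pics/pre.png

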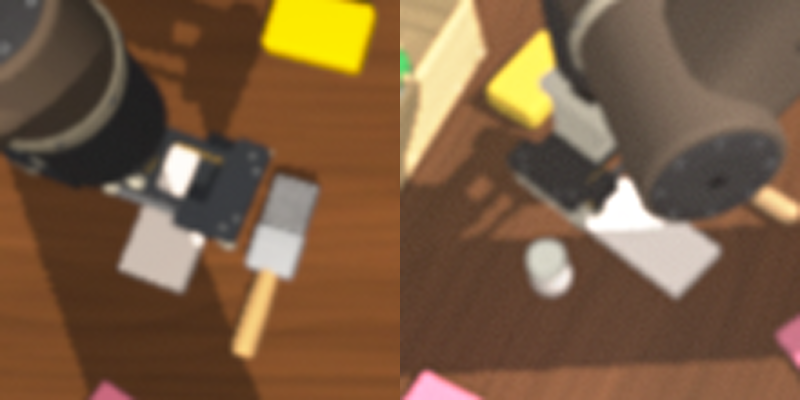

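Request:
send_rows([
  {"offset": [0, -0.1, 3], "turn": 0},
  {"offset": [0, -0.1, 5.5], "turn": 0},
  {"offset": [0, -0.1, 7], "turn": 0},
  {"offset": [0, -0.1, 7.9], "turn": 0},
  {"offset": [0, -0.1, 7.9], "turn": 0},
  {"offset": [0, -0.1, 7.9], "turn": 0},
])

```text
t: 3.2
eef_pos: [0.5814, 0.2846, 0.1868]
ee_rot: [-3.14, -0.001, -0.335]
force: [-0.6, 0.2, 0.6]
width: 0.0751
```

Request:
send_rows([
  {"offset": [0, 0, 0], "turn": 0},
  {"offset": [0, 0, 0], "turn": 0},
  {"offset": [0, 0, 0], "turn": 0},
  {"offset": [0, 0, 0], "turn": 0},
  {"offset": [0, 0, 0], "turn": 0},
  {"offset": [0, 0, 0], "turn": 0},
], hand=-1)

```text
t: 3.8
eef_pos: [0.5811, 0.2845, 0.1865]
ee_rot: [-3.141, -0.001, -0.335]
force: [-1.5, 0.2, 5.5]
width: 0.0596
```

Request:
send_rows([
  {"offset": [0, 0, 0], "turn": 0},
  {"offset": [0, 0, 0], "turn": 0},
  {"offset": [0, 0, 0.3], "turn": 0},
  {"offset": [0, 0, 0.5], "turn": 0},
  {"offset": [0, 0, 0.5], "turn": 0},
  {"offset": [0, 0, 0.5], "turn": 0},
], hand=0.6)

```text
t: 4.4
eef_pos: [0.5808, 0.2842, 0.1804]
ee_rot: [3.141, 0.0, -0.335]
force: [0.7, -0.1, 0.6]
width: 0.0698
```

Request:
send_rows([
  {"offset": [0, 0, 0], "turn": 0},
  {"offset": [0, 0, 0], "turn": 0},
  {"offset": [0, 0, 0], "turn": 0},
  {"offset": [0, 0, 0], "turn": 0},
  {"offset": [0, 0, 0], "turn": 0},
  {"offset": [0, 0, 0], "turn": 0},
], hand=-1)

```text
t: 5.0
eef_pos: [0.5809, 0.2843, 0.1807]
ee_rot: [-3.141, -0.0, -0.335]
force: [0.4, 0.8, 0.2]
width: 0.0597
```

```bash
python3 go.py .5795 .2855 .20 -18.8
```

```text
t 5.0 pos [0.5809 0.2843 0.1807] yaw -19.2 q6 0.48 F [0.4 0.8 0.2] w 0.0597
offset cm [-0.17 -0.07 -1.93] turn -0.4
```

Request:
send_rows([
  {"offset": [0, 0, -2], "turn": 0},
  {"offset": [0, 0, -5], "turn": 0},
  {"offset": [0, 0, -9], "turn": 0},
  {"offset": [0, 0, -13], "turn": 0},
  {"offset": [0, 0, -15], "turn": 0},
  {"offset": [0, 0, -15], "turn": 0},
])

```text
t: 5.6
eef_pos: [0.5814, 0.2847, 0.3345]
ee_rot: [-3.137, -0.003, -0.335]
force: [-0.5, 0.6, -2.0]
width: 0.0599
```

```bash
python3 go.py .5273 .0413 .33 -75
```

```text
t 5.6 pos [0.5814 0.2847 0.3345] yaw -19.18 q6 0.48 F [-0.5  0.6 -2. ] w 0.0599
offset cm [ 2.88 24.76  0.45] turn 55.82
```

Request:
send_rows([
  {"offset": [0.6, 5, 0], "turn": 8},
  {"offset": [1.2, 10, 0], "turn": 16},
  {"offset": [1.8, 15, 0], "turn": 24},
  {"offset": [2.4, 20, 0], "turn": 32},
  {"offset": [2.9, 24.8, 0], "turn": 40},
  {"offset": [2.9, 24.8, 0], "turn": 48},
  {"offset": [2.9, 24.8, 0], "turn": 55.8},
  {"offset": [2.9, 24.8, 0], "turn": 55.8},
])

```text
t: 6.4
eef_pos: [0.5261, 0.0398, 0.3296]
ee_rot: [3.14, 0.0, -1.312]
force: [-0.8, -0.1, -1.4]
width: 0.0601
```

Request:
send_rows([
  {"offset": [0, 0, 2], "turn": 0},
  {"offset": [0, 0, 4], "turn": 0},
  {"offset": [0, 0, 5], "turn": 0},
  {"offset": [0, 0, 5], "turn": 0},
  {"offset": [0, 0, 5], "turn": 0},
])

```text
t: 6.9
eef_pos: [0.5269, 0.0408, 0.2807]
ee_rot: [3.141, -0.0, -1.307]
force: [0.8, -0.1, -1.9]
width: 0.0597
```

```bash
python3 - <<'E'
from h import *
from go import go
go([.5273,.0413,.255],-75)
ims=[]
for n,(u,v) in (("top",(200,145)),("side",(200,145))):
    d=cam(n); ims.append(cv2.resize(d["frame"][v:v+110,u:u+110],(400,400),interpolation=2))
    P=cloud(d)[v:v+110,u:u+110]; h=cv2.cvtColor(d["frame"],cv2.COLOR_BGR2HSV)[v:v+110,u:u+110]
    m=(h[...,1]<50)&(h[...,2]>130)&(P[...,2]>.055)&(P[...,2]<.13)
    q=P[m]; D=q[:,:2]-[.5325,.022]
    f=np.c_[D@[.966,.259],D@[-.259,.966],q[:,2]]*1000
    print(n,len(f)); 
    if len(f)>10: print(np.percentile(f,[2,50,98],axis=0).round(1).tolist(),"slope",np.polyfit(f[:,1],f[:,2],1))
cv2.imwrite("pics/rest1.png",np.hstack(ims))
E
```

```text
t 6.9 pos [0.5269 0.0408 0.2807] yaw -74.89 q6 -0.19 F [ 0.8 -0.1 -1.9] w 0.0597
offset cm [-0.04 -0.05  2.57] turn 0.11
top 302
[[-182.8, -66.4, 57.7], [-22.0, 65.1, 109.8], [2.8, 99.1, 114.7]] slope [ 0.33390822 84.23347043]
side 856
[[-191.1, -95.8, 57.6], [11.1, 7.3, 110.2], [206.9, 101.5, 119.4]] slope [ 0.13153734 99.2532289 ]
```

View pics/rest1.png

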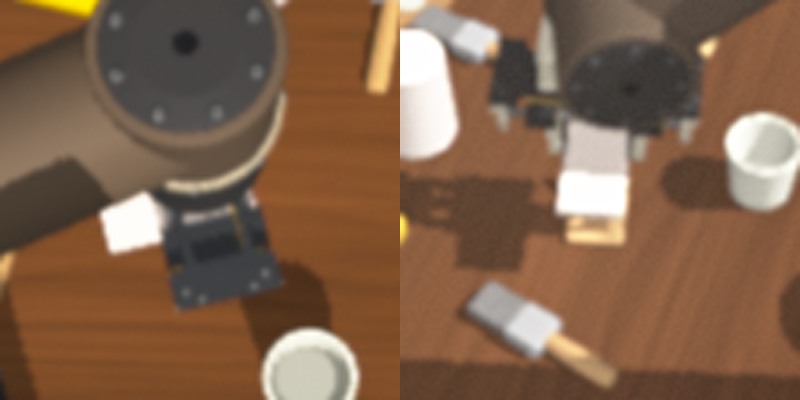

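Request:
send_rows([
  {"offset": [0, 0, 1.5], "turn": 0},
  {"offset": [0, 0, 2.6], "turn": 0},
  {"offset": [0, 0, 3.2], "turn": 0},
  {"offset": [0.05, 0, 3.7], "turn": 0},
  {"offset": [0, 0, 4.1], "turn": 0},
  {"offset": [-0.1, 0, 4.5], "turn": 0},
  {"offset": [-0.1, 0, 4.5], "turn": 0},
])

```text
t: 7.7
eef_pos: [0.5263, 0.0414, 0.2353]
ee_rot: [3.141, -0.0, -1.309]
force: [-0.3, -2.7, -0.5]
width: 0.06
```

```bash
cat > look.py <<'E'
from h import *
from go import go
import sys
s=get_state(); print(s["t"],s["eef_pos"].round(4),s["force"].round(1),round(s["width"],4))
for n in("top","side"):
    d=cam(n); P=cloud(d); h=cv2.cvtColor(d["frame"],cv2.COLOR_BGR2HSV)
    D=P[...,:2]-[.5325,.022]; x=D@[.966,.259]; y=D@[-.259,.966]
    m=(h[...,1]<60)&(h[...,2]>110)&(abs(x)<.024)&(y>-.07)&(y<.12)&(P[...,2]>.02)&(P[...,2]<.14)
    f=np.c_[x[m],y[m],P[...,2][m]]*1000
    print(n,len(f))
    for lo in range(-60,120,15):
        k=f[(f[:,1]>=lo)&(f[:,1]<lo+15)]
        if len(k)>4: print("  y",k[:,1].mean().round(1),"z",np.median(k[:,2]).round(1),len(k))
E
python3 look.py
```

```text
7.7 [0.5263 0.0414 0.2353] [-0.3 -2.7 -0.5] 0.06
top 91
  y 56.2 z 89.0 12
  y 67.3 z 94.6 38
  y 81.9 z 102.7 30
side 164
  y 8.4 z 58.7 6
  y 23.8 z 68.9 16
  y 37.1 z 76.8 25
  y 52.2 z 85.9 23
  y 67.7 z 94.4 28
  y 84.0 z 102.0 35
  y 92.9 z 101.9 31
```

Request:
send_rows([
  {"offset": [-0.1, 0, 0.25], "turn": 0},
  {"offset": [-0.2, 0, 0.45], "turn": 0},
  {"offset": [-0.3, 0, 0.65], "turn": 0},
  {"offset": [-0.3, 0, 0.65], "turn": 0},
  {"offset": [-0.3, 0, 0.65], "turn": 0},
])

```text
t: 8.3
eef_pos: [0.5258, 0.0445, 0.2291]
ee_rot: [-3.141, 0.0, -1.309]
force: [1.1, -2.8, 0.4]
width: 0.06
```

```bash
python3 look.py
```

```text
8.3 [0.5258 0.0445 0.2291] [ 1.1 -2.8  0.4] 0.06
top 61
  y 57.7 z 97.7 7
  y 67.5 z 105.9 31
  y 79.8 z 114.1 17
side 89
  y 38.7 z 71.2 13
  y 50.5 z 88.4 13
  y 68.0 z 106.3 12
  y 81.7 z 110.5 46
```

Request:
send_rows([
  {"offset": [0, 0, 0], "turn": 0},
  {"offset": [0, 0, 0], "turn": 0},
  {"offset": [0, 0, 0], "turn": 0},
  {"offset": [0, 0, 0], "turn": 0},
  {"offset": [0, 0, 0], "turn": 0},
], hand=0.8)

```text
t: 8.9
eef_pos: [0.5257, 0.0445, 0.2292]
ee_rot: [-3.141, 0.0, -1.309]
force: [0.2, 0.3, -0.3]
width: 0.0786
```

```bash
python3 look.py
```

```text
8.9 [0.5257 0.0445 0.2292] [ 0.2  0.3 -0.3] 0.0786
top 64
  y 8.5 z 49.4 5
  y 57.7 z 97.9 7
  y 67.5 z 106.5 31
  y 78.9 z 112.8 15
side 89
  y 38.0 z 71.6 12
  y 50.5 z 88.3 12
  y 65.8 z 102.5 11
  y 80.8 z 109.8 49
```

Request:
send_rows([
  {"offset": [0, 0, -3], "turn": 0},
  {"offset": [0, 0, -7], "turn": 0},
  {"offset": [0, 0, -11], "turn": 0},
  {"offset": [-4, 0, -13], "turn": 0},
  {"offset": [-4.6, 0, -13], "turn": 0},
  {"offset": [-4.6, 0, -13], "turn": 0},
])

```text
t: 9.6
eef_pos: [0.5134, 0.0896, 0.3596]
ee_rot: [-3.14, 0.001, -1.307]
force: [-0.0, -0.0, -0.6]
width: 0.0788
```

```bash
python3 look.py; python3 - <<'E'
from h import *
from go import go
go([.5147,.0883,.264],-75)
ims=[]
for n,(u,v) in (("top",(200,145)),("side",(200,145))):
    d=cam(n); ims.append(cv2.resize(d["frame"][v:v+110,u:u+110],(400,400),interpolation=2))
cv2.imwrite("pics/rest2.png",np.hstack(ims))
E
```

```text
9.6 [0.5134 0.0896 0.3596] [-0.  -0.  -0.6] 0.0788
top 272
  y -4.1 z 34.9 36
  y 7.6 z 45.8 73
  y 22.7 z 62.0 76
  y 34.2 z 73.1 34
  y 58.6 z 98.2 6
  y 67.2 z 106.5 32
  y 79.3 z 111.1 15
side 105
  y -8.5 z 29.5 5
  y 4.2 z 40.3 8
  y 22.8 z 60.5 12
  y 38.8 z 72.4 8
  y 52.1 z 90.3 15
  y 66.8 z 104.0 8
  y 81.8 z 112.0 49
t 9.7 pos [0.5134 0.0886 0.3584] yaw -74.97 q6 -0.29 F [-0.3  0.3 -0.3] w 0.0787
offset cm [ 0.06 -0.12  9.44] turn 0.03
```

View pics/rest2.png

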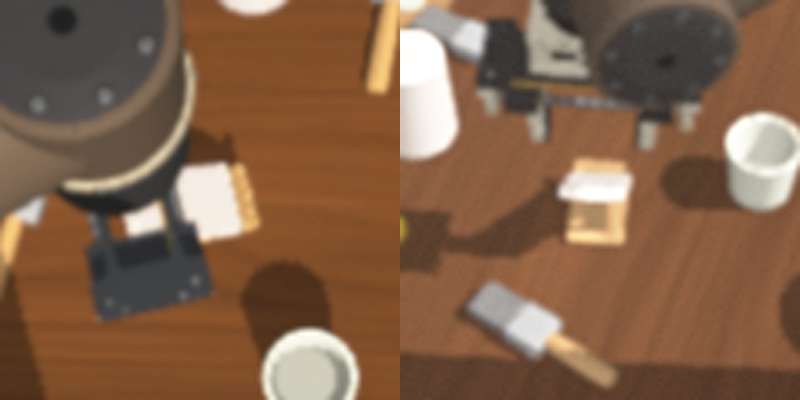

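Request:
send_rows([
  {"offset": [0, 0, 3], "turn": 0},
  {"offset": [0, 0, 6], "turn": 0},
  {"offset": [0, 0, 8.5], "turn": 0},
  {"offset": [0, 0, 9.4], "turn": 0},
  {"offset": [0, 0, 9.4], "turn": 0},
  {"offset": [0, 0, 9.4], "turn": 0},
])

```text
t: 10.4
eef_pos: [0.5143, 0.0888, 0.2658]
ee_rot: [-3.141, -0.0, -1.309]
force: [1.1, 0.5, -0.2]
width: 0.0789
```

```bash
python3 go.py .5147 .0883 .264 -75
```

```text
t 10.4 pos [0.5143 0.0888 0.2658] yaw -75.0 q6 -0.29 F [ 1.1  0.5 -0.2] w 0.0789
offset cm [ 0.06 -0.03  0.18] turn 0.0
```

Request:
send_rows([
  {"offset": [0, 0, 0], "turn": 0},
  {"offset": [0, 0, 0], "turn": 0},
  {"offset": [0, 0, 0], "turn": 0},
  {"offset": [0, 0, 0], "turn": 0},
  {"offset": [0, 0, 0], "turn": 0},
], hand=-1, squeeze=6)

```text
t: 10.9
eef_pos: [0.5139, 0.089, 0.2659]
ee_rot: [-3.141, 0.0, -1.309]
force: [-2.1, 0.6, 6.5]
width: 0.0598
```

Request:
send_rows([
  {"offset": [0.45, 0, -0.45], "turn": 0},
  {"offset": [0.9, 0, -0.88], "turn": 0},
  {"offset": [1.45, 0, -1.3], "turn": 0},
  {"offset": [2.0, 0, -1.7], "turn": 0},
  {"offset": [2.6, 0, -2.1], "turn": 0},
  {"offset": [3.2, 0, -2.4], "turn": 0},
  {"offset": [3.2, 0, -2.4], "turn": 0},
])

```text
t: 11.6
eef_pos: [0.5223, 0.0571, 0.2896]
ee_rot: [-3.141, -0.0, -1.31]
force: [-0.0, 0.9, 0.6]
width: 0.0596
```

```bash
python3 look.py
```

```text
11.6 [0.5223 0.0571 0.2896] [-0.   0.9  0.6] 0.0596
top 18
  y -3.1 z 42.3 10
  y 23.8 z 102.8 6
side 158
  y 9.2 z 37.3 20
  y 22.4 z 67.9 41
  y 39.0 z 111.7 61
  y 48.3 z 134.8 36
```

Request:
send_rows([
  {"offset": [0.55, 0, -0.22], "turn": 0},
  {"offset": [1.1, 0, -0.42], "turn": 0},
  {"offset": [1.7, 0, -0.57], "turn": 0},
  {"offset": [2.3, 0, -0.68], "turn": 0},
  {"offset": [3.0, 0, -0.76], "turn": 0},
  {"offset": [3.65, 0, -0.8], "turn": 0},
  {"offset": [3.65, 0, -0.8], "turn": 0},
])

```text
t: 12.4
eef_pos: [0.5317, 0.0218, 0.2973]
ee_rot: [-3.141, -0.0, -1.31]
force: [-0.3, 1.4, -0.5]
width: 0.0602
```

```bash
python3 look.py
```

```text
12.4 [0.5317 0.0218 0.2973] [-0.3  1.4 -0.5] 0.0602
top 0
side 239
  y 8.5 z 85.3 237
```

Request:
send_rows([
  {"offset": [0, 0, 0], "turn": 0},
  {"offset": [0, 0, -1.5], "turn": 0},
  {"offset": [0, 0, -4], "turn": 0},
  {"offset": [0, 0, -7], "turn": 0},
  {"offset": [0, 0, -9], "turn": 0},
  {"offset": [0, 0, -9], "turn": 0},
], squeeze=15)

```text
t: 13.1
eef_pos: [0.532, 0.0229, 0.3898]
ee_rot: [-3.137, -0.0, -1.308]
force: [-0.1, 0.9, -2.7]
width: 0.0599
```

```bash
cat > hang.py <<'E'
from h import *
def hang(n="side"):
    s=get_state(); y=s["ee_rot"][2]; d=cam(n); P=cloud(d); h=cv2.cvtColor(d["frame"],cv2.COLOR_BGR2HSV)
    X=np.array([np.cos(y),np.sin(y)]); Y=np.array([np.sin(y),-np.cos(y)])
    D=P[...,:2]-s["eef_pos"][:2]; x=D@X; w=D@Y; z=P[...,2]-s["eef_pos"][2]+.165
    m=(h[...,1]<60)&(h[...,2]>90)&(abs(x)<.05)&(abs(w)<.027)&(z>-.12)&(z<-.022)
    f=np.c_[x[m],w[m],z[m]]*1000
    A=np.c_[f[:,1:],np.ones(len(f))]; c=np.linalg.lstsq(A,f[:,0],rcond=None)[0]
    r=f[:,0]-A@c; k=abs(r)<5; c=np.linalg.lstsq(A[k],f[k,0],rcond=None)[0]
    print(n,len(f),k.sum(),"x=a*w+b*z+c",c.round(3),"tilt deg",np.degrees(np.arctan(c[1])).round(1),"w",np.percentile(f[k,1],[2,98]).round(1),"zmin",f[k,2].min().round(1),"std",r[k].std().round(2))
hang()
E
python3 hang.py; python3 go.py .5353 -.2365 .39 -92.5
```

```text
side 221 218 x=a*w+b*z+c [  0.018  -0.057 -10.559] tilt deg -3.3 w [-25.   23.9] zmin -103.8 std 1.89
t 13.15 pos [0.5315 0.0228 0.3879] yaw -74.99 q6 -0.15 F [-0.2  0.3 -2.7] w 0.06
offset cm [25.15  6.35 -0.21] turn 17.51
```

Request:
send_rows([
  {"offset": [3.5, 0.9, 0], "turn": 3},
  {"offset": [7, 1.8, 0], "turn": 6},
  {"offset": [10.5, 2.7, 0], "turn": 9},
  {"offset": [14, 3.6, 0], "turn": 12},
  {"offset": [17.5, 4.5, 0], "turn": 15},
  {"offset": [21, 5.4, 0], "turn": 17.5},
  {"offset": [24, 6, 0], "turn": 17.5},
  {"offset": [25.1, 6.3, 0], "turn": 17.5},
])

```text
t: 13.95
eef_pos: [0.5351, -0.2382, 0.3849]
ee_rot: [3.138, 0.0, -1.617]
force: [-1.0, -0.2, -2.5]
width: 0.0598
```

Request:
send_rows([
  {"offset": [0, 0, 0], "turn": 0},
  {"offset": [0, 0, 0], "turn": 0},
  {"offset": [0, 0, 1.5], "turn": 0},
  {"offset": [0, 0, 3], "turn": 0},
  {"offset": [0, 0, 3], "turn": 0},
  {"offset": [0, 0, 3], "turn": 0},
])

```text
t: 14.55
eef_pos: [0.5358, -0.2352, 0.3573]
ee_rot: [3.141, -0.0, -1.613]
force: [-0.6, -0.1, -1.5]
width: 0.0597
```

```bash
python3 hang.py; python3 go.py .5353 -.2365 .39 -92.5
python3 - <<'E'
from h import *
s=get_state()
d=cam("side"); P=cloud(d); np.save("sc.npy",P)
h=cv2.cvtColor(d["frame"],cv2.COLOR_BGR2HSV)
m=(h[...,1]<60)&(h[...,2]>90)&(abs(P[...,1]+.236)<.03)&(abs(P[...,0]-.535)<.04)&(P[...,2]>.06)&(P[...,2]<.17)
f=P[m]; 
for a in np.arange(.06,.17,.015):
    k=f[(f[:,2]>=a)&(f[:,2]<a+.015)]
    if len(k)>3: print(a.round(3),len(k),"y",np.median(k[:,1]).round(4),"x",k[:,0].min().round(3),k[:,0].max().round(3))
# rack outer faces, side view: +y face top edge and neighbours
r=P[(abs(P[...,0]-.535)<.03)&(P[...,1]>-.36)&(P[...,1]<-.19)&(P[...,2]>.046)&(P[...,2]<.058)]
print(np.histogram(r[:,1],bins=np.arange(-.36,-.19,.006)))
ims=[]
for n,(u,v,w) in (("top",(320,160,80)),("side",(245,85,80))):
    d=cam(n); ims.append(cv2.resize(d["frame"][v:v+w,u:u+w],(400,400),interpolation=2))
cv2.imwrite("pics/rack1.png",np.hstack(ims))
E
```

```text
side 216 74 x=a*w+b*z+c [  0.119  -0.121 -14.411] tilt deg -6.9 w [-25.2  20.5] zmin -102.9 std 2.74
t 14.6 pos [ 0.536  -0.2354  0.3579] yaw -92.42 q6 0.04 F [-0.   0.1 -1.7] w 0.0596
offset cm [ 0.11  0.06 -3.21] turn 0.08
0.09 38 y -0.2284 x 0.507 0.565
0.105 43 y -0.227 x 0.506 0.567
0.12 43 y -0.2262 x 0.506 0.564
0.135 46 y -0.227 x 0.506 0.563
0.15 38 y -0.2268 x 0.505 0.562
0.165 15 y -0.2259 x 0.506 0.562
(array([ 0,  0,  0,  0,  1,  3,  0,  1,  0,  0,  1,  0,  0,  3,  3,  5,  0,
        2, 14,  9,  0,  0,  9,  9,  0,  0,  0,  0]), array([-0.36 , -0.354, -0.348, -0.342, -0.336, -0.33 , -0.324, -0.318,
       -0.312, -0.306, -0.3  , -0.294, -0.288, -0.282, -0.276, -0.27 ,
       -0.264, -0.258, -0.252, -0.246, -0.24 , -0.234, -0.228, -0.222,
       -0.216, -0.21 , -0.204, -0.198, -0.192]))
```

View pics/rack1.png

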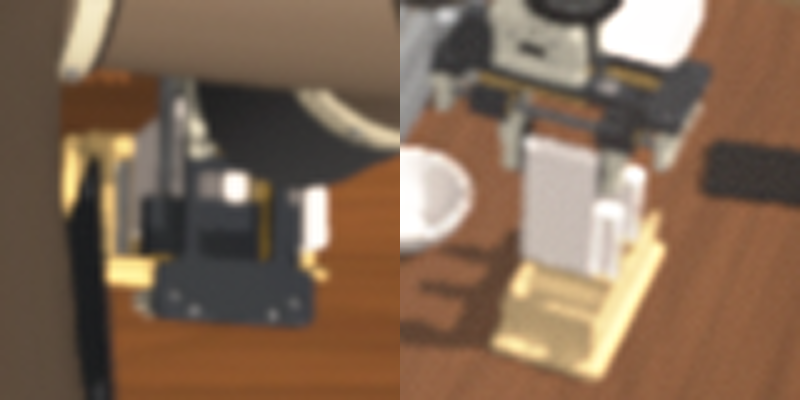

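```bash
python3 - <<'E'
from h import *
import pickle
for n in("top","side"):
    d=pickle.load(open(n+".pkl","rb")); P=cloud(d)
    D=P[...,:2]-[.5353,-.236]; a=np.radians(-2.5)
    x=D@[np.cos(a),np.sin(a)]; y=D@[-np.sin(a),np.cos(a)]
    m=(abs(x)<.02)&(abs(y)<.06)&(P[...,2]>.005)&(P[...,2]<.13)
    yy=y[m]*1000; z=P[...,2][m]*1000; print(n)
    for lo in range(-54,57,3):
        k=(yy>=lo)&(yy<lo+3)
        if k.any(): print("  ",lo+1.5,np.sort(z[k].round())[::max(1,k.sum()//5)].tolist(),k.sum())
    # felt: grey pixels
    h=cv2.cvtColor(d["frame"],cv2.COLOR_BGR2HSV)
    g=(h[...,1]<70)&(abs(x)<.045)&(abs(y)<.016)&(P[...,2]<.025)&(P[...,2]>.005)
    print("felt",g.sum(), np.percentile(x[g],[5,50,95]).round(4),np.percentile(y[g],[5,50,95]).round(4)) if g.sum()>5 else print("felt",g.sum())
    w=(abs(P[...,2]-.045)<.012)&(abs(y)<.06)&(abs(x)<.06); print("rack x ext",np.percentile(x[w],[1,99]).round(4))
E
```

```text
top
   -52.5 [107.0, 108.0, 111.0, 111.0, 112.0, 112.0, 114.0] 14
   -49.5 [107.0, 109.0, 110.0, 110.0, 111.0, 112.0, 113.0] 13
   -46.5 [39.0, 45.0, 108.0, 110.0, 111.0, 113.0] 21
   -43.5 [40.0, 64.0, 76.0, 87.0, 101.0, 111.0] 81
   -40.5 [11.0, 34.0, 35.0, 36.0, 47.0, 47.0, 48.0] 13
   -37.5 [7.0, 15.0, 25.0, 29.0, 48.0, 57.0] 41
   -34.5 [7.0, 13.0, 13.0, 14.0, 14.0] 10
   -31.5 [10.0, 11.0, 12.0, 12.0, 12.0, 14.0] 11
   -28.5 [10.0, 11.0, 11.0, 11.0, 12.0, 14.0] 6
   -19.5 [46.0, 46.0, 48.0, 49.0, 50.0, 51.0, 51.0, 53.0] 8
   -16.5 [49.0, 50.0, 50.0, 51.0, 52.0, 53.0] 12
   -13.5 [40.0, 43.0, 45.0, 46.0, 47.0, 49.0] 17
   -10.5 [8.0, 14.0, 20.0, 32.0, 41.0] 45
   -7.5 [9.0, 11.0, 12.0, 13.0, 13.0, 14.0, 14.0, 14.0] 8
   -4.5 [10.0, 11.0, 13.0, 13.0, 17.0, 18.0] 11
   -1.5 [13.0, 14.0, 14.0, 15.0, 15.0, 17.0, 17.0] 7
   7.5 [48.0, 48.0, 49.0, 49.0, 50.0, 50.0, 51.0, 53.0] 8
   10.5 [12.0, 17.0, 30.0, 32.0, 50.0] 40
   13.5 [10.0, 11.0, 13.0, 14.0, 50.0] 15
   16.5 [6.0, 10.0, 10.0, 11.0, 11.0, 13.0, 14.0] 13
   19.5 [8.0, 9.0, 10.0, 12.0, 14.0, 14.0] 11
   22.5 [8.0, 8.0, 10.0, 1
[... 663 characters left out ...]
   -13.5 [27.0, 40.0, 45.0, 47.0, 47.0, 50.0, 50.0, 51.0] 8
   -10.5 [29.0, 32.0, 38.0, 41.0, 46.0, 50.0] 22
   -7.5 [32.0, 37.0, 38.0, 39.0, 44.0, 46.0, 47.0, 51.0] 8
   -4.5 [39.0, 45.0] 2
   4.5 [45.0] 1
   7.5 [15.0, 32.0, 35.0, 36.0, 36.0, 37.0, 46.0, 47.0] 8
   10.5 [7.0, 16.0, 20.0, 29.0, 39.0, 44.0] 22
   13.5 [7.0, 11.0, 24.0, 31.0, 37.0] 30
   16.5 [8.0, 20.0, 25.0, 42.0, 53.0] 10
   19.5 [9.0, 10.0, 11.0, 14.0, 48.0, 54.0] 12
   22.5 [6.0, 9.0, 12.0] 3
   25.5 [8.0, 11.0, 12.0, 12.0, 15.0, 19.0] 6
   28.5 [7.0, 10.0, 11.0, 13.0, 15.0, 16.0] 6
   31.5 [6.0, 8.0, 8.0, 9.0, 12.0, 12.0, 13.0] 7
   34.5 [8.0, 8.0, 10.0, 13.0, 16.0] 5
   37.5 [16.0] 1
felt 4
rack x ext [-0.0399  0.0404]
```

Request:
send_rows([
  {"offset": [0.3, 0, 0.5], "turn": 0},
  {"offset": [0.3, 0, 1.5], "turn": 0},
  {"offset": [0.3, 0, 2.5], "turn": 0},
  {"offset": [0.3, 0, 3.3], "turn": 0},
  {"offset": [0.3, 0, 4.0], "turn": 0},
  {"offset": [0.3, 0, 4.6], "turn": 0},
  {"offset": [0.3, 0, 4.6], "turn": 0},
])

```text
t: 15.45
eef_pos: [0.5352, -0.239, 0.31]
ee_rot: [3.14, 0.0, -1.614]
force: [-1.0, -0.4, -2.0]
width: 0.06
```

```bash
cat > chk.py <<'E'
from h import *
s=get_state(); print(s["t"],s["eef_pos"].round(4),s["force"].round(1),s["moment"].round(2),s["width"])
d=cam("side"); P=cloud(d); h=cv2.cvtColor(d["frame"],cv2.COLOR_BGR2HSV)
m=(h[...,1]<60)&(h[...,2]>90)&(abs(P[...,1]+.233)<.03)&(abs(P[...,0]-.535)<.025)&(P[...,2]>.04)&(P[...,2]<.2)
f=P[m]
for a in np.arange(.04,.18,.015):
    k=f[(f[:,2]>=a)&(f[:,2]<a+.015)]
    if len(k)>3: print(a.round(3),len(k),"y",np.median(k[:,1]).round(4),"x",k[:,0].min().round(3),k[:,0].max().round(3),"zmax",k[:,2].max().round(3))
E
python3 chk.py
```

```text
15.45 [ 0.5352 -0.239   0.31  ] [-1.  -0.4 -2. ] [ 0.06  0.09 -0.03] 0.06000482475703692
0.04 16 y -0.2321 x 0.518 0.558 zmax 0.055
0.055 37 y -0.2312 x 0.51 0.56 zmax 0.07
0.07 29 y -0.2309 x 0.51 0.558 zmax 0.085
0.085 33 y -0.2303 x 0.51 0.559 zmax 0.1
0.1 32 y -0.2297 x 0.511 0.559 zmax 0.115
0.115 34 y -0.2288 x 0.511 0.559 zmax 0.129
0.13 32 y -0.2282 x 0.513 0.559 zmax 0.145
0.145 44 y -0.2296 x 0.511 0.56 zmax 0.16
0.16 19 y -0.2313 x 0.512 0.553 zmax 0.163
```

Request:
send_rows([
  {"offset": [0, 0, 0.5], "turn": 0},
  {"offset": [0, 0, 1.0], "turn": 0},
  {"offset": [0, 0, 1.5], "turn": 0},
  {"offset": [0, 0, 2.0], "turn": 0},
  {"offset": [0, 0, 2.0], "turn": 0},
])

```text
t: 16.0
eef_pos: [0.5352, -0.239, 0.2902]
ee_rot: [3.14, 0.0, -1.615]
force: [-0.8, -0.0, -0.8]
width: 0.0601
```

```bash
python3 chk.py
```

```text
16.0 [ 0.5352 -0.239   0.2902] [-0.8 -0.  -0.8] [0.04 0.07 0.03] 0.06008205549754835
0.04 17 y -0.2314 x 0.516 0.558 zmax 0.055
0.055 28 y -0.2312 x 0.512 0.557 zmax 0.069
0.07 31 y -0.2299 x 0.512 0.557 zmax 0.085
0.085 30 y -0.2291 x 0.51 0.557 zmax 0.1
0.1 27 y -0.2299 x 0.51 0.558 zmax 0.114
0.115 38 y -0.2284 x 0.511 0.559 zmax 0.13
0.13 47 y -0.2303 x 0.512 0.558 zmax 0.143
```

Going well: the top is at about 143 mm (134 when fully down). I'll lower it the rest of the way until it touches.

Request:
send_rows([
  {"offset": [0, 0, 0.3], "turn": 0},
  {"offset": [0, 0, 0.6], "turn": 0},
  {"offset": [0, 0, 0.8], "turn": 0},
  {"offset": [0, 0, 0.9], "turn": 0},
  {"offset": [0, 0, 0.9], "turn": 0},
])

```text
t: 16.55
eef_pos: [0.5354, -0.2391, 0.2828]
ee_rot: [-3.142, -0.0, -1.614]
force: [-1.3, 0.8, 4.1]
width: 0.0601
```

```bash
python3 chk.py
```

```text
16.55 [ 0.5354 -0.2391  0.2828] [-1.3  0.8  4.1] [0.38 1.01 0.  ] 0.060064787034376045
0.04 17 y -0.2319 x 0.514 0.559 zmax 0.054
0.055 29 y -0.2306 x 0.512 0.557 zmax 0.07
0.07 32 y -0.2296 x 0.513 0.558 zmax 0.085
0.085 29 y -0.2283 x 0.51 0.557 zmax 0.1
0.1 37 y -0.2284 x 0.512 0.559 zmax 0.115
0.115 36 y -0.2285 x 0.511 0.558 zmax 0.13
0.13 28 y -0.2328 x 0.511 0.56 zmax 0.138
0.175 23 y -0.2084 x 0.51 0.56 zmax 0.188
```

Request:
send_rows([
  {"offset": [0, 0, 0.1], "turn": 0},
  {"offset": [0, 0, 0.1], "turn": 0},
  {"offset": [0, 0, 0.1], "turn": 0},
])

```text
t: 16.9
eef_pos: [0.5355, -0.2393, 0.2827]
ee_rot: [-3.141, -0.001, -1.614]
force: [-5.0, 1.4, 11.0]
width: 0.0601
```

Request:
send_rows([
  {"offset": [0, 0, 0], "turn": 0},
  {"offset": [0, 0, 0], "turn": 0},
  {"offset": [0, 0, 0], "turn": 0},
  {"offset": [0, 0, 0], "turn": 0},
  {"offset": [0, 0, 0], "turn": 0},
], hand=0.8)

```text
t: 17.4
eef_pos: [0.5355, -0.2391, 0.2809]
ee_rot: [3.141, 0.0, -1.614]
force: [-0.2, 0.6, -0.6]
width: 0.0787
```

```bash
python3 chk.py
```

```text
17.4 [ 0.5355 -0.2391  0.2809] [-0.2  0.6 -0.6] [ 0.    0.08 -0.01] 0.07874466320115187
0.04 22 y -0.2335 x 0.515 0.557 zmax 0.055
0.055 33 y -0.2337 x 0.514 0.559 zmax 0.07
0.07 30 y -0.2325 x 0.511 0.558 zmax 0.084
0.085 36 y -0.2334 x 0.511 0.559 zmax 0.099
0.1 33 y -0.2337 x 0.512 0.56 zmax 0.115
0.115 41 y -0.2356 x 0.513 0.559 zmax 0.13
0.13 29 y -0.2385 x 0.511 0.558 zmax 0.138
0.175 24 y -0.2078 x 0.511 0.56 zmax 0.189
```

Request:
send_rows([
  {"offset": [0, 0, -1.5], "turn": 0},
  {"offset": [0, 0, -4], "turn": 0},
  {"offset": [0, 0, -8], "turn": 0},
  {"offset": [0, 0, -12], "turn": 0},
  {"offset": [-4, 0, -15], "turn": 0},
  {"offset": [-9, 0, -16], "turn": 0},
  {"offset": [-13, 0, -16], "turn": 0},
  {"offset": [-13, 0, -16], "turn": 0},
])

```text
t: 18.25
eef_pos: [0.5412, -0.1057, 0.442]
ee_rot: [-3.14, 0.001, -1.611]
force: [0.8, -0.3, -0.1]
width: 0.079
```

```bash
python3 chk.py; python3 - <<'E'
from h import *
ims=[]
for n,(u,v,w) in (("top",(320,160,80)),("side",(245,85,80))):
    d=cam(n); ims.append(cv2.resize(d["frame"][v:v+w,u:u+w],(400,400),interpolation=2))
    P=cloud(d)
    for lo,hi in((-.26,-.215),(-.31,-.26),(-.36,-.31)):
        t=P[(P[...,2]>.104)&(P[...,2]<.16)&(P[...,1]>lo)&(P[...,1]<hi)&(abs(P[...,0]-.535)<.05)]
        if len(t)>4: z=np.percentile(t[:,2],90); k=t[t[:,2]>z-.006]; print(n,len(t),"top z",z.round(4),"mean",k.mean(0).round(4))
cv2.imwrite("pics/end.png",np.hstack(ims))
E
```

```text
18.25 [ 0.5412 -0.1057  0.442 ] [ 0.8 -0.3 -0.1] [-0.03  0.12  0.02] 0.07898627573473885
0.04 18 y -0.2316 x 0.513 0.557 zmax 0.055
0.055 34 y -0.2313 x 0.51 0.559 zmax 0.07
0.07 28 y -0.2313 x 0.511 0.558 zmax 0.085
0.085 36 y -0.2314 x 0.511 0.56 zmax 0.1
0.1 38 y -0.2329 x 0.512 0.56 zmax 0.115
0.115 34 y -0.2329 x 0.51 0.56 zmax 0.13
0.13 21 y -0.2358 x 0.51 0.559 zmax 0.138
top 142 top z 0.1344 mean [ 0.5364 -0.2424  0.1327]
top 98 top z 0.1129 mean [ 0.5312 -0.2851  0.1111]
top 86 top z 0.1125 mean [ 0.5309 -0.3337  0.1107]
side 102 top z 0.134 mean [ 0.5346 -0.2359  0.1332]
side 29 top z 0.1113 mean [ 0.5224 -0.2821  0.1095]
side 12 top z 0.114 mean [ 0.5117 -0.33    0.1117]
```

View pics/end.png

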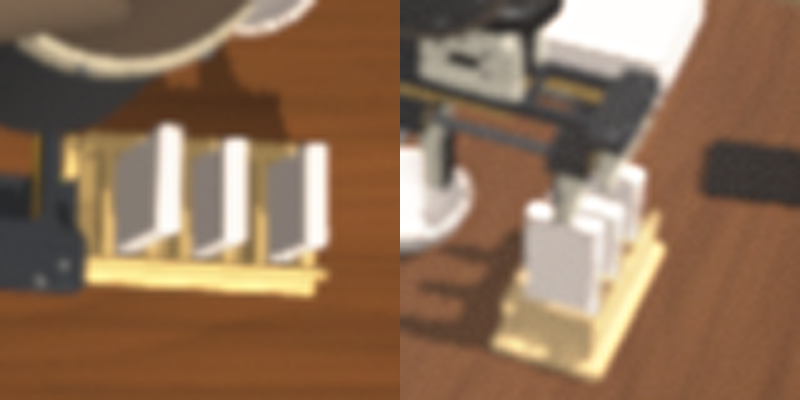

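The final pictures show the tile standing upright in the +y slot with its top at about 134 mm. The other two tiles are unmoved and the gripper is clear, so I'm handing in.

```bash
python3 -c "
from station import *
print(job_done())"
```

```text
the job is handed in; nothing more can be done
None
```

The white tile now stands released in the formerly empty +y slot of the rack, and I handed the job in at about 18 s of the 64 s. No verdict was reported.

**What I did:**
- **Into the rest:** I gripped the tile by its long edges. The interface only keeps the tool pointing down, so I tipped the tile to 45° against the top edge of the rest and let go.
- **Into the slot:** I took it again near its upper end and turned it upright about the vee. Then I slid it down the slot, still held, until the force showed it was standing on the bottom.

**Last checks:**
- **Depth:** the tile's top is at about 134 mm, which is full depth, and it is within about 2° of upright.
- **Other tiles:** their tops are within about 1 mm of where they started in the top view. The side view partly hid them.
- **Gripper:** it is clear of everything, with no contact force. I did not re-measure the other objects on the table at the end; no unexpected contact force showed up along the way.

**Corrections and disagreements:**
- The first grasp caught only about 3.5 mm of the tile's thickness, so I opened, lowered 5 mm and gripped again.
- The two cameras disagree by a few mm in y, and my first slot estimate was about 2–3 mm off. I corrected it before lowering the tile.

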